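# Centre the dosing cup on the laundry scale and tare it

## Robot

A 6-joint arm with a two-finger parallel gripper is mounted at the origin on the work surface. World frame = base frame: x ahead of the robot, y to its left, z up, the work surface at z = 0. Lengths are in mm, angles in rad, forces in N, time in s.
With the tool pointing down it reaches from about 325 to 925 mm from the base axis. Payload 3.1 kg.
Tool frame: the origin (TCP) lies between the finger pads; the fingertips stand 25 mm ahead of it and the grasp point (between the pads) lies 6 mm ahead of it; z points along the fingers, y is the line along which they close (so a half turn about z gives the same grasp; the last joint's range is limited). The gripper opens to 85 mm and grips with 20 to 120 N. Pads are 22 mm wide; open, the fingers measure 114 mm over their backs; the gripper's body (76 mm by 85 mm) begins 54 mm behind the grasp point. The pads swing forward as they close: fully open they stand 13 mm farther back than shut.
Start: joints at [-1.228, 0.217, 1.613, -0, 1.311, -0.112], TCP at [274.573, -561.47, 256.3] pointing down, gripper open.
Joint ranges: [-2.75, 2.75], [-0.78, 2.1], [0.31, 2.55], [-1.13, 4.27], [0.13, 2.63], [-2.58, 2.58]. Speed limits (rad/s): [2.79, 2.79, 3.14, 3.14, 3.14, 3.14].

## Interface

Orientations are given as [roll, pitch, yaw] about the fixed x, y, z axes, in that order (R = Rz(yaw) Ry(pitch) Rx(roll)).
In Python, from rig import readout, get_image, order gives the robot as it stands.
- The arm moves only by the tool send_rows, never from a script. Its argument "targets" is a list of rows, each a list of 3 entries, a list of its own where there are three numbers: the shift along the tool's x, y, z in units of 50 mm (1.0 is 50 mm), then the turn, a rotation vector about the tool's x, y, z in units of 5 degrees (1.0 is 5 degrees), then the opening, from 0 (shut) to 1 (fully open). A call has 1 to 8 rows; each row is the pose to reach, as a shift and turn from the pose commanded when the call began, along the tool's axes at that moment; what a row does not reach only later rows make up. A row lasts 1/8 s, in which the tool goes at most 62.5 mm and 10.7 degrees, less where a joint would pass 70% of its speed; a pose out of reach is approached as far as the arm can. A call with a gripper value outside its range is refused whole. The fingers move at their own pace and stop on an object; "squeeze" is the grip in N (left out, the last holds). Time passes only in rows, so rows that repeat a pose let the fingers close. It gives the time, the measured TCP pose, the force, the opening and the grip force at its end, in the units of the state.
- readout.state(): the state, without advancing time (a new reading comes with each control period).
- get_image(name): name is "side" or "top"; returns a dict with "img" (400x640x3 uint8, red, green, blue), "intrinsics" (3x3 intrinsics, pixels), "rvec" (rotation vector, rad) and "tvec" (3), from world to camera coordinates, as OpenCV has them. Camera axes: x right, y down, z forward; pixel columns grow to the right and rows downward; lengths in mm; the calibration is good to about 2 mm. A picture is of the moment at which its call begins. There is no depth.
- order.hand_in(): hands the job in; it is judged then, once.
The state is a dict: "t": time; "qpos": joint angles; "joint_velocities": joint speeds; "joint_efforts": joint torques, N m; "tool_pos": TCP position; "ee_rot": TCP orientation; "ft_force": force on the tool from outside, world axes, zero at the start; "ft_torque": the same for the moment, N m; "opening": opening from 0.0 (shut) to 1.0 (fully open); "gripper_force": force on a finger pad.
Only numpy, scipy, OpenCV 4.12 (cv2) and the standard library are available. Lean on these libraries where they do the work, as an engineer would, in place of code of your own. Each camera call takes 0.05 s, during which the arm holds its last target. There are 200 camera calls.

## Task

The small blue dosing cup stands wobbly and off-centre on the round pan of the dosing scale. Without picking it up, nudge it with light taps of the fingertips until its foot stands entirely inside the red ring painted on the pan, without knocking it over, and only then press the scale's orange tare button fully down and let it go. Leave the bottle, the jar and the bowl standing nearby alone.

Things in the scene. Friction and masses are not known exactly. Their poses are not given: they have to be found in the camera images.
- cup: Loose blue egg-cup-shaped dosing cup, 46 mm tall, about 60 to 130 g. Underside 26 mm across; 3 to 9 mm up a collar 36 mm across, its widest part; then a cone to a 16 mm stem (16 to 19 mm up) and a bowl 32 mm across (29 to 46 mm up). Pushed low at the collar it slides and stops with the push; at the bowl it tips. Over 10 N is rough. Origin: centre of underside, z up its axis, x, y arbitrary.
- pan_top (a point): Centre of the top of the scale's round steel pan: 76 mm across, 5 mm thick at the edge, fixed, 56 mm above the table, 24 mm above the housing. A flat red ring painted round this point is 48 mm inside, 54 mm outside: a centred cup collar has 6 mm to spare all round. z up, yaw arbitrary. The cup starts 15 to 20 mm off it, in any direction.
- scale: Grey dosing scale, a fixed low housing 210 mm (x) by 130 mm (y) by 32 mm tall. Origin: centre of its underside, on the table. Its own -x end (roughly towards the robot) carries the tare button and a small display; the pan's centre lies 45 mm from the origin along its +x.
- tare_top (a point): Centre of the top face of the orange tare button, 24 mm in diameter, on the low end of the scale 121 mm from the pan's centre; it moves down with the button. Press straight down.
- tare (a joint): Travel of the tare button in m: 0 released, 0.005 fully down; springs back by itself. Fully down takes about 4 N.
- softener: White fabric-softener bottle with blue cap, 68 mm diameter, 190 mm tall, loose; leave alone. Origin: centre of its underside.
- stain_jar: White jar with green cap, 60 mm diameter, 75 mm tall, loose; leave alone. Origin: centre of its underside.
- coin_bowl: White ceramic bowl, 100 mm rim diameter, 35 mm tall, loose; leave alone. Origin: centre of its underside.
Mind the look-alikes: they are no part of the job. Several things have the shape of the cup; the one meant has the colours described above.

How it is judged (in metres and radians):
On the way, in this order (a step that is already met when the one before it is completed fails the run):
1. the cup stands upright and still on the pan with its foot inside the red ring (horizontal distance between cup and pan_top below 0.006 m and angle between cup's own z axis and vertical below 0.06 rad and z of cup in the frame of pan_top between -0.004 and 0.004 m and linear speed of cup below 0.02 m/s), for 0.3 s.
2. the tare button is pressed fully down (value of joint tare above 0.004 m), for 0.05 s.
At the end, for the whole second after the job is handed in: The cup stands upright (within 3.4 degrees) and still on the pan, its axis within 6 mm of the pan's centre (foot inside the red ring), the tare button is up again (under 2 mm), and the bottle, jar and bowl stand upright (all of step 1 and value of joint tare below 0.002 m and angle between each of softener, stain_jar, coin_bowl's own z axis and vertical below 0.1 rad); the robot touches nothing.
It fails at once if the cup is lifted off the pan or falls from it (z of cup in the frame of pan_top above 0.01 m or z of cup in the frame of pan_top below -0.01 m).
It fails at once if the cup is tipped by more than 20 degrees (angle between cup's own z axis and vertical above 0.35 rad).
It fails at once if the cup is shoved or squeezed with more than 10 N (contact force between cup and the fingers above 10 N or contact force between cup and the arm above 10 N).
It fails at once if the tare button is pressed while the cup is not inside the ring (value of joint tare above 0.003 m and horizontal distance between cup and pan_top above 0.0065 m).
It fails at once if the bottle, jar or bowl is moved by more than 15 mm (distance of any of softener, stain_jar, coin_bowl from where it was at the start of the episode above 0.015 m).
It also fails if it takes over 51 s, if anything falls off the work surface, if the arm or the gripper's body presses on something with over 40 N, if the wrist force passes 120 N, or if a joint passes its speed limit or range.

## Working session

There is one attempt and no reset: what is moved stays moved. The work goes in short steps, Python scripts to look and compute and a tool call to move; the robot and the scene stay as the last step left them, time stands still between calls to the robot, and variables do not carry over. Pictures are saved under pics/ and viewed, at most 10 in all, crops included, and the job is handed in when it is done.

Besides the shell and the picture viewer there is one more tool, called after "Request:" as name([rows], argument=value, ...), one row to a line, values as JSON. send_rows: Moves the arm, as the interface text tells. Its arguments: {"type":"object","properties":{"targets":{"type":"array"},"squeeze":{"type":"number"}},"required":["targets"]}

```bash
mkdir -p pics; ls; python3 - <<'E'
from rig import readout,get_image
import cv2,numpy as np
for n in("side","top"):
    d=get_image(n);cv2.imwrite(f"pics/{n}0.png",d["img"][...,::-1]);R=cv2.Rodrigues(np.array(d["rvec"],float))[0]
    print(n,d["intrinsics"],"cam",-R.T@np.array(d["tvec"]).ravel());print(R)
s=readout.state();print(s)
E
```

```text
pics
side [[511.55935206   0.         324.46503781]
 [  0.         511.55935206 191.51849777]
 [  0.           0.           1.        ]] cam [ 160.98207412  933.295385   1042.09708295]
[[-0.8823337  -0.47046455  0.0122615 ]
 [-0.33372988  0.60709943 -0.72114815]
 [ 0.33183069 -0.64038535 -0.69267236]]
top [[501.85260918   0.         316.75105259]
 [  0.         501.85260918 204.49078165]
 [  0.           0.           1.        ]] cam [ 532.68470596   31.90042312 1287.85855555]
[[ 0.0024459  -0.99999573 -0.00159884]
 [-0.99687612 -0.00231205 -0.07894722]
 [ 0.07894319  0.00178694 -0.99687751]]
{'t': 0.1, 'qpos': array([-1.22816519e+00,  2.17727305e-01,  1.61478945e+00,  7.07327260e-06,
        1.31127208e+00, -1.12202516e-01]), 'joint_velocities': array([ 0.00130451,  0.00067198, -0.00398125,  0.00049702,  0.00049678,
       -0.00088848]), 'joint_efforts': array([-7.62337477e-04, -3.98074543e+01, -3.04971886e+01, -2.47201315e-04,
        4.20887140e-03, -2.41818861e-05]), 'tool_pos': array([ 274.36140621, -560.80585199,  255.06038913]), 'ee_rot': array([-3.13941104e+00, -2.52690394e-04,  4.54831554e-01]), 'ft_force': array([ 0.56440611,  0.38850022, -0.18242406]), 'ft_torque': array([-0.01977512,  0.01175745, -0.00570919]), 'gripper_force': 0.0, 'opening': 1.0015981254592232}
```

View pics/top0.png

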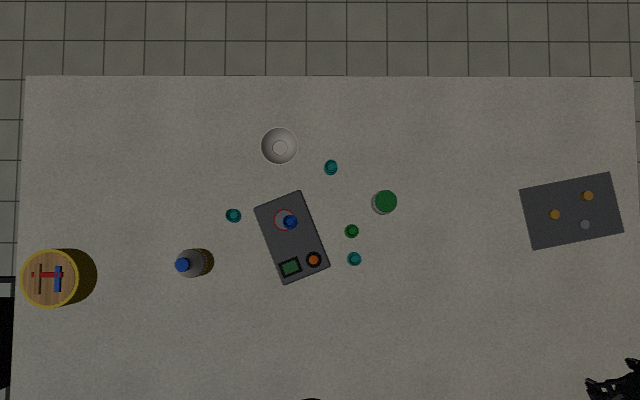

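View pics/side0.png

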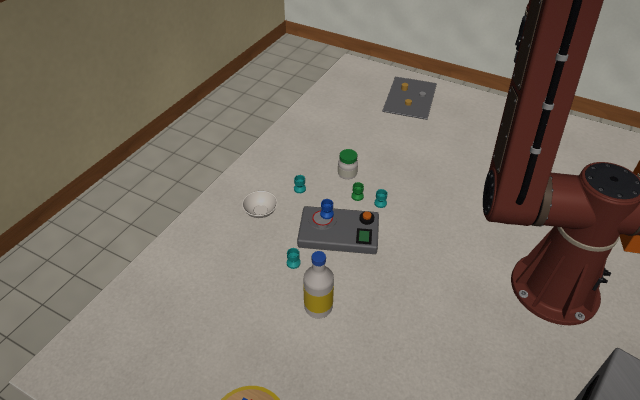

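The top view shows the scale around (290,237): pan at (285,219), blue cup at (290,222) and button at (314,260). The side view agrees, with the cup at (327,208) and the button at (367,216).

```bash
cat > h.py <<'E'
from rig import readout,get_image
import cv2,numpy as np
from scipy.optimize import least_squares,minimize
PROF=[(0,13),(3,13),(3,18),(9,18),(16,8),(19,8),(29,16),(46,16)]
def proj(d,P): return cv2.projectPoints(np.asarray(P,float).reshape(-1,3),np.array(d["rvec"],float),np.array(d["tvec"],float),np.array(d["intrinsics"],float),None)[0].reshape(-1,2)
def back(d,uv,z):
    R=cv2.Rodrigues(np.array(d["rvec"],float))[0];C=-R.T@np.array(d["tvec"],float).ravel()
    uv=np.c_[np.atleast_2d(uv),np.ones(len(np.atleast_2d(uv)))]
    r=(R.T@np.linalg.inv(d["intrinsics"])@uv.T).T
    return C+r*((z-C[2])/r[:,2])[:,None]
def mask(d,kind,roi):
    h=cv2.cvtColor(d["img"],cv2.COLOR_RGB2HSV).astype(int);H,S,V=h[...,0],h[...,1],h[...,2]
    m={"blue":(H>103)&(H<130)&(S>110)&(V>40),"red":((H<7)|(H>172))&(S>70)&(V>60),"orange":(H>7)&(H<22)&(S>140)&(V>80)}[kind]
    k=np.zeros_like(m);x0,y0,x1,y1=roi;k[y0:y1,x0:x1]=1
    return m&(k>0)
def sil(d,x,y,z0=56,s=8):
    # silhouette of the cup, supersampled s times
    x0,y0=np.floor(proj(d,[[x,y,z0+20]])[0]).astype(int)-25
    im=np.zeros((50*s,50*s),np.uint8);a=np.linspace(0,2*np.pi,40)
    for (za,ra),(zb,rb) in zip(PROF,PROF[1:]):
        P=np.r_[np.c_[x+ra*np.cos(a),y+ra*np.sin(a),0*a+z0+za],np.c_[x+rb*np.cos(a),y+rb*np.sin(a),0*a+z0+zb]]
        q=((proj(d,P)-[x0,y0]+.5)*s).round().astype(np.int32)
        cv2.fillConvexPoly(im,cv2.convexHull(q),1)
    return cv2.resize(im.astype(np.float32),(50,50),interpolation=cv2.INTER_AREA),x0,y0
def fitcup(d,roi,x,y,z0=56):
    m=mask(d,"blue",roi).astype(np.float32)
    def c(p):
        s,x0,y0=sil(d,*p,z0); return float(((m[y0:y0+50,x0:x0+50]-s)**2).sum())
    r=minimize(c,[x,y],method="Nelder-Mead",options=dict(initial_simplex=[[x,y],[x+8,y],[x,y+8]],xatol=.1,fatol=.05))
    return r.x,r.fun,m.sum()
ROI={"top":(268,200,310,242),"side":(305,190,345,235)}
E
python3 - <<'E'
from h import *
D={n:get_image(n) for n in("side","top")}
BR={"top":(300,248,330,275),"side":(355,205,380,226)}
for n,d in D.items():
    ys,xs=np.nonzero(mask(d,"red",ROI[n]));P=back(d,np.c_[xs,ys],56)[:,:2]
    f=least_squares(lambda p:np.hypot(*(P-p).T)-25.5,P.mean(0),loss="soft_l1")
    print(n,"ring",f.x,len(P),np.std(f.fun))
    ys,xs=np.nonzero(mask(d,"orange",BR[n]))
    print(" orange px",xs.mean(),ys.mean(),len(xs),[back(d,[xs.mean(),ys.mean()],z)[0].round(1) for z in(32,40,46)])
    # housing outline
    print(" cup",fitcup(d,ROI[n],f.x[0]-5,f.x[1]-8))
t=D["top"]["img"];s=D["side"]["img"]
a=cv2.resize(t[180:290,240:340],None,fx=4,fy=4,interpolation=cv2.INTER_CUBIC)
b=cv2.resize(s[180:290,290:390],None,fx=4,fy=4,interpolation=cv2.INTER_CUBIC)
cv2.imwrite("pics/crop1.png",np.hstack([a,b])[...,::-1])
E
```

```text
side ring [592.50086425 111.73167906] 59 1.3497976803366925
 orange px 366.58181818181816 215.12727272727273 55 [array([500.7,  26.1,  32. ]), array([498. ,  33.3,  40. ]), array([496. ,  38.7,  46. ])]
 cup (array([587.17447756,  97.40430067]), np.float64(8.293212890625), np.float32(225.0))
top ring [593.07523053 114.73192545] 83 1.2265505364150724
 orange px 312.93220338983053 259.47457627118644 59 [array([494.8,  43.3,  32. ]), array([495.1,  43.2,  40. ]), array([495.3,  43.2,  46. ])]
 cup (array([587.55189423, 100.22066023]), np.float64(17.55712890625), np.float32(158.0))
```

View pics/crop1.png

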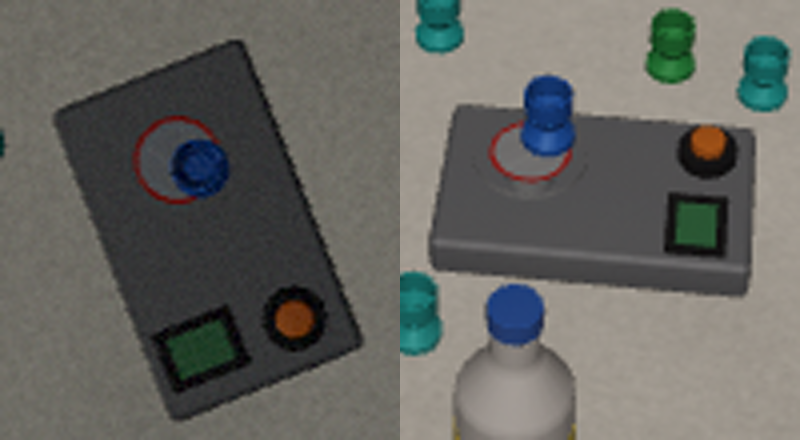

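The fits agree between the two views. The cup sits (-5.4, -14.4) mm from the ring centre, and the button is 121 mm from the pan, as specified. In the crop the cup is at (200,168) and the ring centre at (177,160). The plan is to cradle-push along tool x with slightly open fingers, so I'll compute the moves.

```bash
cat >> h.py <<'E'
def plan(cmd,yaw,tgt,yaw2=None):
    "shift and turn in tool units from commanded pose (tool down)"
    c,s=np.cos(yaw),np.sin(yaw);T=np.array([[c,s,0],[s,-c,0],[0,0,-1]])
    print("shift",(T.T@(np.array(tgt,float)-cmd)/50).round(3),"turn",0 if yaw2 is None else round(-np.degrees(yaw2-yaw)/5,2))
E
python3 - <<'E'
from h import *
plan([274.57,-561.47,256.3],.455,[572,57.6,150],1.213)
E
```

```text
shift [10.785 -8.508  2.126] turn -8.69
```

Request:
send_rows([
  [[1,-0.8,0],[0,0,0],0.2],
  [[2,-1.6,0.1],[0,0,0],0.2],
  [[3,-2.4,0.2],[0,0,0],0.2],
  [[4,-3.2,0.3],[0,0,0],0.2],
  [[5,-3.9,0.4],[0,0,0],0.2],
  [[5.4,-4.25,0.5],[0,0,0],0.2],
  [[5.4,-4.25,0.5],[0,0,0],0.2],
  [[5.4,-4.25,0.5],[0,0,0],0.2],
])

```text
t: 1.2
tool_pos: [423.7, -252.5, 231.4]
ee_rot: [3.141, 0.0, 0.455]
ft_force: [-0.0, -0.6, -0.2]
opening: 0.205
gripper_force: 0.0
```

Request:
send_rows([
  [[1,-0.8,0.2],[0,0,-1.5],0.2],
  [[2,-1.6,0.4],[0,0,-3],0.2],
  [[3,-2.4,0.8],[0,0,-4.5],0.2],
  [[4,-3.2,1.2],[0,0,-6],0.2],
  [[5,-3.9,1.5],[0,0,-7.5],0.2],
  [[5.385,-4.258,1.626],[0,0,-8.69],0.2],
  [[5.385,-4.258,1.626],[0,0,-8.69],0.2],
  [[5.385,-4.258,1.626],[0,0,-8.69],0.2],
])

```text
t: 2.2
tool_pos: [572.4, 56.0, 150.1]
ee_rot: [3.141, 0.001, 1.211]
ft_force: [0.4, 0.8, -0.1]
opening: 0.202
gripper_force: 0.0
```

Request:
send_rows([
  [[0,0,0.4],[0,0,0],0.2],
  [[0,0,0.8],[0,0,0],0.2],
  [[0,0,1.1],[0,0,0],0.2],
  [[0,0,1.26],[0,0,0],0.2],
  [[0,0,1.26],[0,0,0],0.2],
])

```text
t: 2.82
tool_pos: [571.4, 57.6, 85.9]
ee_rot: [-3.14, 0.001, 1.213]
ft_force: [-0.4, -0.8, -0.3]
opening: 0.199
gripper_force: 0.0
```

```bash
python3 - <<'E'
from h import *
D={n:get_image(n) for n in("side","top")}
s=readout.state();print(s["tool_pos"],s["ee_rot"],s["ft_force"])
for n,d in D.items(): print(n,fitcup(d,ROI[n],587,99))
t=D["top"]["img"];s=D["side"]["img"]
a=cv2.resize(t[170:270,240:340],None,fx=4,fy=4,interpolation=cv2.INTER_CUBIC)
b=cv2.resize(s[150:250,290:390],None,fx=4,fy=4,interpolation=cv2.INTER_CUBIC)
cv2.imwrite("pics/crop2.png",np.hstack([a,b])[...,::-1])
E
```

```text
[572.61431253  57.62833257  87.36368677] [ 3.14077811e+00 -2.91151255e-04  1.21326126e+00] [0.72920615 0.24681214 0.49164869]
side (array([587.17013931,  97.33435249]), np.float64(8.563232421875), np.float32(227.0))
top (array([561.36679077,  60.99624634]), np.float64(165.82568359375), np.float32(0.0))
```

View pics/crop2.png

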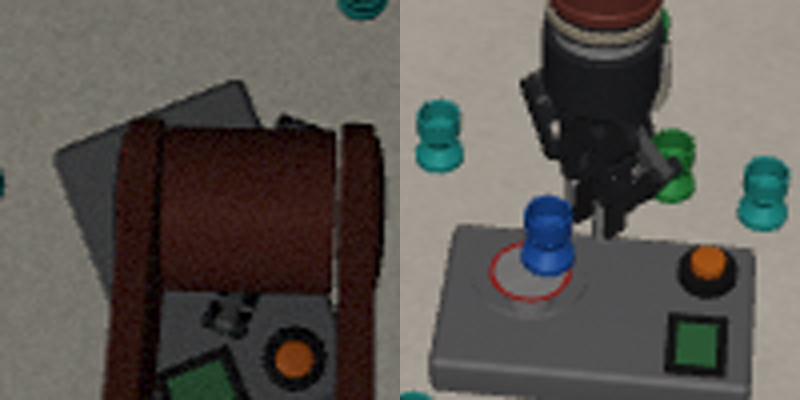

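The side view shows the gripper behind the cup, with the tips near full-image pixel (340,209), just off the pan. The top view is blocked by the arm. I'll check the tip projection and the lateral alignment.

```bash
python3 - <<'E'
from h import *
d=get_image("side")
x=np.array([np.cos(1.213),np.sin(1.213),0]);y=np.array([x[1],-x[0],0]);T=np.array([572.1,57.6,61.9])
for a in(-11,11):
  for b in(-16,-8.5,8.5,16): print(a,b,proj(d,T+a*x+b*y)[0].round(1),(4*(proj(d,T+a*x+b*y)[0]-[325,195])).round())
c=np.array([587.4,98.8]);r=c-T[:2];print("along",r@x[:2],"lat",r@y[:2])
cv2.imwrite("pics/crop3.png",cv2.resize(d["img"][170:230,310:370],None,fx=9,fy=9,interpolation=cv2.INTER_CUBIC)[...,::-1])
E
```

```text
-11 -16 [345.4 207. ] [81. 48.]
-11 -8.5 [343.4 205.5] [74. 42.]
-11 8.5 [339.2 202.1] [57. 28.]
-11 16 [337.3 200.6] [49. 22.]
11 -16 [339.3 210.8] [57. 63.]
11 -8.5 [337.4 209.3] [50. 57.]
11 8.5 [333.2 205.9] [33. 43.]
11 16 [331.3 204.3] [25. 37.]
along 43.949066756697874 lat -0.09762794329567726
```

View pics/crop3.png

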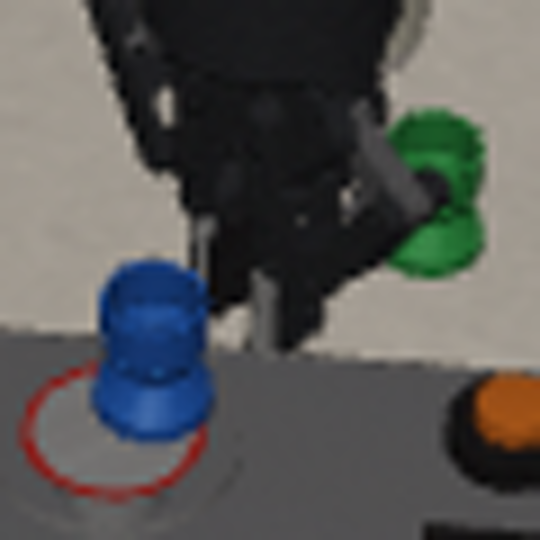

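The near pad's tip is at about (339,209), perhaps 1–2 mm higher than assumed because of the partial opening. I'll lower 3 mm and then approach.

Request:
send_rows([
  [[0,0,0.06],[0,0,0],0.2],
  [[0.1,0,0.06],[0,0,0],0.2],
  [[0.18,0,0.06],[0,0,0],0.2],
  [[0.24,0,0.06],[0,0,0],0.2],
  [[0.28,0,0.06],[0,0,0],0.2],
  [[0.28,0,0.06],[0,0,0],0.2],
])

```text
t: 3.72
tool_pos: [577.1, 70.9, 84.0]
ee_rot: [3.142, 0.0, 1.213]
ft_force: [0.1, -0.0, 0.3]
opening: 0.203
gripper_force: 0.0
```

```bash
cat > look.py <<'E'
from h import *
d=get_image("side");p,f,m=fitcup(d,ROI["side"],589,103);s=readout.state()
x=np.array([np.cos(1.213),np.sin(1.213)]);y=np.array([x[1],-x[0]]);e=np.array([592.5,111.7])-p
print("cup",p.round(1),f,m,"remaining along",(e@x).round(1),"lat",(e@y).round(1),"|",s["tool_pos"].round(1),s["ft_force"].round(2))
E
python3 look.py
```

```text
cup [587.   97.3] 8.222900390625 228.0 remaining along 15.5 lat 0.1 | [577.   70.7  84. ] [ 0.38 -0.31  0.51]
```

Not touching yet. I'll continue slowly for another 9 mm.

Request:
send_rows([
  [[0.03,0,0],[0,0,0],0.2],
  [[0.05,0,0],[0,0,0],0.2],
  [[0.07,0,0],[0,0,0],0.2],
  [[0.09,0,0],[0,0,0],0.2],
  [[0.12,0,0],[0,0,0],0.2],
  [[0.15,0,0],[0,0,0],0.2],
  [[0.18,0,0],[0,0,0],0.2],
  [[0.18,0,0],[0,0,0],0.2],
])

```text
t: 4.78
tool_pos: [580.3, 79.3, 84.0]
ee_rot: [3.142, -0.0, 1.213]
ft_force: [0.1, 0.2, -0.4]
opening: 0.199
gripper_force: 0.0
```

```bash
python3 look.py
```

```text
cup [590.2 103.8] 8.158935546875 227.0 remaining along 8.2 lat -0.6 | [580.3  79.3  84. ] [ 0.51 -0.59  0.38]
```

Request:
send_rows([
  [[0.02,0,0],[0,0,0],0.2],
  [[0.04,0,0],[0,0,0],0.2],
  [[0.06,0,0],[0,0,0],0.2],
  [[0.08,0,0],[0,0,0],0.2],
  [[0.1,0,0],[0,0,0],0.2],
  [[0.12,0,0],[0,0,0],0.2],
  [[0.13,0,0],[0,0,0],0.2],
  [[0.13,0,0],[0,0,0],0.2],
])

```text
t: 5.82
tool_pos: [582.5, 85.3, 84.0]
ee_rot: [3.142, -0.0, 1.213]
ft_force: [-0.7, -0.7, -0.8]
opening: 0.2
gripper_force: 0.1
```

```bash
python3 look.py
```

```text
cup [592.2 110.2] 10.184326171875 229.0 remaining along 1.5 lat -0.3 | [582.5  85.3  84. ] [-0.1   0.29  0.12]
```

Request:
send_rows([
  [[0.02,0,0],[0,0,0],0.2],
  [[0.026,0,0],[0,0,0],0.2],
  [[0,0,0],[0,0,0],0.2],
  [[-0.1,0,0],[0,0,0],0.2],
  [[-0.4,0,0],[0,0,0],0.2],
  [[-0.7,0,0],[0,0,0],0.2],
  [[-0.8,0,-0.5],[0,0,0],0],
  [[-0.8,0,-1.2],[0,0,0],0],
])

```text
t: 6.88
tool_pos: [566.5, 46.2, 143.1]
ee_rot: [-3.138, 0.001, 1.212]
ft_force: [-0.1, 0.3, 0.4]
opening: -0.0
gripper_force: 0.0
```

```bash
python3 look.py; python3 - <<'E'
from h import *
s=readout.state();print(s["tool_pos"],s["ee_rot"])
# commanded pose bookkeeping
x=np.array([np.cos(1.213),np.sin(1.213),0]);P=np.array([572,57.6,150.])+50*(.28+.18+.13-.8)*x+[0,0,50*(1.2-1.26-.06)]
print(P);plan(P,1.213,[440,43.2,150])
plan(P,1.213,[495.2,41.7,150])
E
```

```text
cup [592.5 111.5] 10.320556640625 224.0 remaining along 0.2 lat -0.1 | [570.8  46.4 149.5] [ 2.   -0.26  2.21]
[570.7751594   46.37108067 149.47444896] [ 3.13524517e+00 -1.95673557e-03  1.21186118e+00]
[568.32278483  47.7649561  144.        ]
shift [-0.984 -2.372 -0.12 ] turn 0
shift [-0.626 -1.327 -0.12 ] turn 0
```

Request:
send_rows([
  [[-0.3,-0.6,-0.1],[0,0,0],0],
  [[-0.6,-1.3,-0.1],[0,0,0],0],
  [[-0.626,-1.327,0.3],[0,0,0],0],
  [[-0.626,-1.327,0.48],[0,0,0],0],
  [[-0.626,-1.327,0.48],[0,0,0],0],
])

```text
t: 7.55
tool_pos: [495.0, 41.2, 119.3]
ee_rot: [-3.14, 0.0, 1.213]
ft_force: [0.4, -0.2, -0.9]
opening: 0.002
gripper_force: 0.0
```

```bash
python3 look.py; python3 - <<'E'
from h import *
d=get_image("top");print(fitcup(d,(260,195,315,245),593,112))
t=d["img"];s=get_image("side")["img"]
a=cv2.resize(t[180:280,250:350],None,fx=4,fy=4,interpolation=cv2.INTER_CUBIC)
b=cv2.resize(s[150:250,300:400],None,fx=4,fy=4,interpolation=cv2.INTER_CUBIC)
cv2.imwrite("pics/crop4.png",np.hstack([a,b])[...,::-1])
E
```

```text
cup [592.5 111.5] 10.320556640625 224.0 remaining along 0.2 lat -0.1 | [495.7  41.3 120. ] [ 0.04  0.   -0.21]
(array([593.34355939, 114.31328234]), np.float64(13.904296875), np.float32(167.0))
```

View pics/crop4.png

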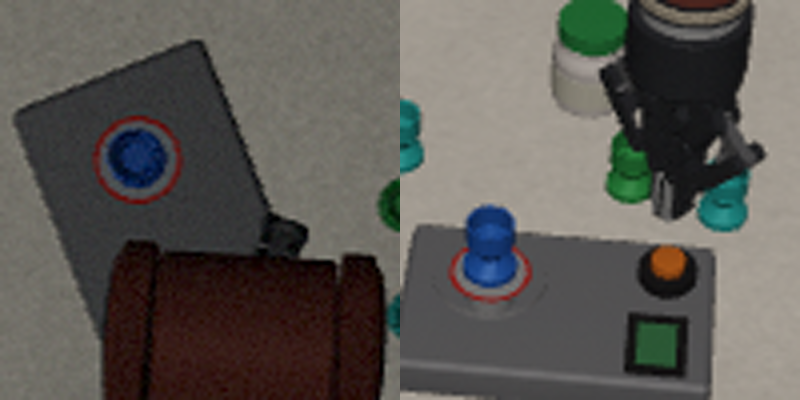

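Both views show the cup concentric in the ring: (138,158) in the top crop and (490,265) in the side crop. The shut fingers hang above the button. Now I'll descend to it.

Request:
send_rows([
  [[0,0,0.4],[0,0,0],0],
  [[0,0,0.75],[0,0,0],0],
  [[0,0,0.86],[0,0,0],0],
  [[0,0,0.9],[0,0,0],0],
  [[0,0,0.93],[0,0,0],0],
  [[0,0,0.93],[0,0,0],0],
])

```text
t: 8.45
tool_pos: [495.4, 41.7, 73.9]
ee_rot: [-3.142, -0.0, 1.213]
ft_force: [-2.7, 0.8, 3.2]
opening: -0.004
gripper_force: 1.7
```

Request:
send_rows([
  [[0,0,0.03],[0,0,0],0],
  [[0,0,0.06],[0,0,0],0],
  [[0,0,0.06],[0,0,0],0],
])

```text
t: 8.82
tool_pos: [495.8, 41.7, 72.8]
ee_rot: [-3.141, 0.0, 1.213]
ft_force: [-7.8, -0.2, 16.6]
opening: 0.005
gripper_force: 8.3
```

The force says a hard stop (16 N), but I need to check that it's the button and not its bezel.

```bash
python3 - <<'E'
from h import *
s=get_image("side");t=get_image("top")
print(readout.state()["ft_force"],readout.state()["ft_torque"])
a=cv2.resize(t["img"][235:285,285:335],None,fx=8,fy=8,interpolation=cv2.INTER_CUBIC)
b=cv2.resize(s["img"][185:235,340:390],None,fx=8,fy=8,interpolation=cv2.INTER_CUBIC)
cv2.imwrite("pics/crop5.png",np.hstack([a,b])[...,::-1])
for n in np.array([[495.5,41.7,48],[495.3,43.2,46]]):print(proj(s,n),8*(proj(s,n)-[340,185]))
E
```

```text
[-8.17933168  1.08391465 16.3139181 ] [ 0.07927699  1.36322052 -0.01718307]
[[366.31333521 215.39370487]] [[210.50668171 243.14963893]]
[[366.09575999 216.29037858]] [[208.76607993 250.32302867]]
```

View pics/crop5.png

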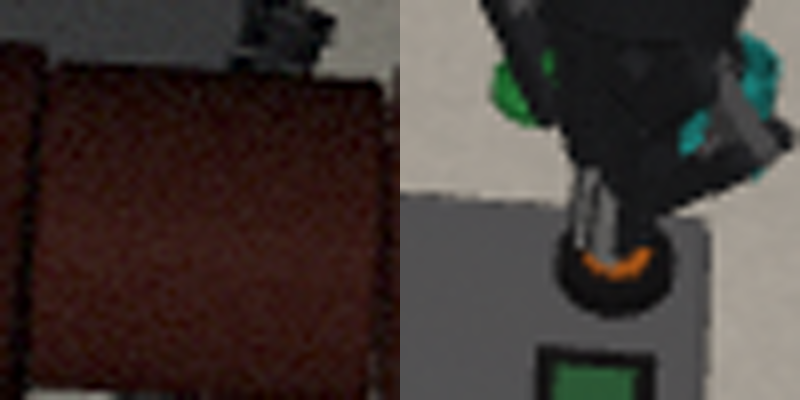

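Request:
send_rows([
  [[0,0,-0.07],[0,0,0],0],
  [[0,0,-0.07],[0,0,0],0],
])

```text
t: 9.18
tool_pos: [496.1, 41.7, 74.6]
ee_rot: [3.14, -0.001, 1.213]
ft_force: [-0.9, 0.4, 2.9]
opening: 0.001
gripper_force: 1.5
```

Request:
send_rows([
  [[0,0,-0.03],[0,0,0],0],
  [[0,0,-0.03],[0,0,0],0],
])

```text
t: 9.43
tool_pos: [496.1, 41.6, 75.7]
ee_rot: [3.14, -0.001, 1.213]
ft_force: [-0.1, 0.4, 2.1]
opening: 0.0
gripper_force: 1.2
```

Request:
send_rows([
  [[0,0,-0.03],[0,0,0],0],
  [[0,0,-0.03],[0,0,0],0],
])

```text
t: 9.68
tool_pos: [495.9, 41.6, 77.2]
ee_rot: [3.14, -0.0, 1.213]
ft_force: [0.3, -0.7, 1.1]
opening: 0.001
gripper_force: 0.8
```

The force follows a spring of about 0.7 N/mm over some 5 mm and ended at a hard stop, so the button was fully down. Next I retreat and verify.

Request:
send_rows([
  [[0,0,-0.2],[0,0,0],0],
  [[0,0,-0.8],[0,0,0],0],
  [[0,0,-1.6],[0,0,0],0],
  [[0,0,-2],[0,0,0],0],
  [[0,0,-2],[0,0,0],0],
  [[0,0,-2],[0,0,0],0],
  [[0,0,-2],[0,0,0],0],
])

```text
t: 10.55
tool_pos: [494.1, 41.7, 175.3]
ee_rot: [-3.138, 0.001, 1.213]
ft_force: [0.3, 0.2, -0.5]
opening: -0.001
gripper_force: 0.0
```

```bash
python3 look.py; python3 - <<'E'
from h import *
from rig import order
d=get_image("side");p,f,m=fitcup(d,ROI["side"],592,111)
ys,xs=np.nonzero(mask(d,"orange",(355,205,380,226)));print(xs.mean(),ys.mean(),len(xs))
if np.hypot(*(p-[592.5,111.7]))<3 and f<14: print(order.hand_in())
E
```

```text
cup [592.5 111.5] 10.320556640625 224.0 remaining along 0.2 lat -0.1 | [494.2  41.7 175.4] [ 0.51 -0.07  0.4 ]
366.58181818181816 215.12727272727273 55
the job is handed in; nothing more can be done
None
```

I nudged the cup to within about 0.5 mm of the ring's centre by camera measurement, pressed the tare button to its stop and let it spring back, and handed the job in at about 11 s; the hand-in returned no verdict.

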